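Hold the tall bin's lid up for a look inside

TASK

I want to see whether there are portion pots left in the taller of the two steel lever-lid bins. Press its hand lever down so that the lid rises all the way, keep it up for about three seconds, then let go of the lever so that the lid closes fully. Work it by the lever, not by the lid, and leave the low bin shut.

Things in the scene. Friction and masses are not known exactly. Their poses are not given: they have to be found in the camera images.
- tall_pad (a point): Top centre of the black ribbed pad at the outer end of the tall bin's hand lever: press here from above. Pad 40 mm square, 8 thick. At rest 150 mm above the counter and 97 mm out from the bin's front wall, which roughly faces the robot; fully down it is 42 mm lower, nearly straight below. The tall bin is a fixed steel box 150 x 150 mm, 200 mm high.
- tall_lever: Tall bin's lever: bar 14 mm wide. Origin on its pivot, 10 mm inside the front wall, 125 mm up. x points into the bin, y along the front wall, z up at rest. From the pivot the bar runs to -x, 105 mm to the pad centre, sloping up 0.2 rad at rest, down 0.2 rad at its hard stop. Needs 3 to 7 N on the pad; springs back, damped, when released. The lid turns 2.5 times as far as the lever.
- tall_lid_edge (a point): Middle of the front edge of the tall bin's flat steel lid, on its top face, 206 mm above the counter when shut. Its z axis is square to the lid: vertical when shut, leaning 1.0 rad when fully raised. The lid is hinged 154 mm behind, on the wall opposite the lever; the edge swings up and away from the lever. It stays up only while the lever is held down, and falls shut by itself in about a second.
- low_lid_edge (a point): The same point on the lid of the low steel bin (150 x 170 mm, only 115 mm high, same kind of lever, its pad 90 mm above the counter), 121 mm above the counter when shut; z axis square to the lid, vertical when shut. One bin stands left of the middle and one right, either way round. The low bin is to stay shut.

How it is judged:
By the outcome, as a careful person would: the job done as asked, in the order asked, and still so for the second after the job is handed in, with the robot touching nothing.
It also fails if it takes over 40 s, if anything falls off the work surface, if the arm or the gripper's body presses on something with over 40 N, if the wrist force passes 120 N, or if a joint passes its speed limit or range.

ROBOT

A 6-joint arm with a two-finger parallel gripper is mounted at the origin on the work surface. World frame = base frame: x ahead of the robot, y to its left, z up, the work surface at z = 0. Lengths are in mm, angles in rad, forces in N, time in s.
With the tool pointing down it reaches from about 350 to 975 mm from the base axis. Payload 7.1 kg.
Tool frame: the origin (TCP) lies at the very end of the fingers, on their centre line; the grasp point (between the pads) lies 19 mm behind it; x points along the fingers, z is the direction in which the jaws open and shut, and the axes are right-handed (so a half turn about x gives the same grasp; the last joint's range is limited). The gripper opens to 88 mm and grips with 3 to 60 N. Pads are 20 mm wide; open, the fingers measure 115 mm over their backs; the gripper's body (75 mm by 178 mm) begins 61 mm behind the grasp point.
Start: joints at [1.307, 0.423, 1.63, -0, 1.089, -0.019], TCP at [151.445, 606.357, 199.075] pointing down, gripper open.
Joint ranges: [-3, 3], [-0.9, 2.11], [0.09, 2.58], [-1.31, 4.45], [0.11, 2.69], [-2.54, 2.54]. Speed limits (rad/s): [2.39, 2.39, 3.01, 3.14, 3.14, 3.14].

INTERFACE

Orientations are given as a rotation vector (axis times angle).
In Python, from workcell import * gives the robot as it stands.
- The arm moves only by the shell command python3 -m crank 'ROWS'. ROWS is JSON, a list of rows, each a list of 3 entries, a list of its own where there are three numbers: the shift along the tool's x, y, z in cm, then the turn, a rotation vector about the tool's x, y, z in degrees, then the finger opening in cm, from 0 to 8.78. In form: [[[dx, dy, dz], [rx, ry, rz], claw], ...]. A call has 1 to 5 rows; each row shifts and turns the commanded pose from where the row before left it, along the tool's axes as they then stand; what a row does not reach is not made up. A row lasts 1/8 s, in which the tool goes at most 62.5 mm and 10.7 degrees, less where a joint would pass 70% of its speed; a pose out of reach is approached as far as the arm can. A call with a gripper value outside its range is refused whole. The fingers move at their own pace and stop on an object; the grip force is fixed at half the most. Time passes only in rows, so rows that do not move let the fingers close. It gives the time, the measured TCP pose, the force and the opening at its end, in the units of the state.
- get_obs(): the state, without advancing time (a new reading comes with each control period).
- get_image(name): name is "side" or "top"; returns a dict with "pixels" (400x640x3 uint8, red, green, blue), "mtx" (3x3 intrinsics, pixels), "view" (4x4, takes a point from world to camera coordinates). Camera axes: x right, y down, z forward; pixel columns grow to the right and rows downward; lengths in mm; the calibration is good to about 2 mm. A picture is of the moment at which its call begins. There is no depth.
- close_job(): hands the job in, once; it reports no verdict.
The state is a dict: "t": time; "qpos": joint angles; "qvel": joint speeds; "joint_torque": joint torques, N m; "ee_pos": TCP position; "orientation": TCP orientation; "ft_force": force on the tool from outside, world axes, zero at the start; "moment": the same for the moment, N m; "width": finger opening in mm.
Only numpy, scipy, OpenCV 4.12 (cv2) and the standard library are available. Lean on these libraries where they do the work, as an engineer would, in place of code of your own. Each camera call takes 0.05 s, during which the arm holds its last target.

## Working session

There is one attempt and no reset: what is moved stays moved. The work goes in short steps, Python scripts to look and compute and a shell command to move; the robot and the scene stay as the last step left them, time stands still between calls to the robot, and variables do not carry over. Pictures are saved under pics/ and viewed, and the job is handed in when it is done.

```bash
mkdir -p pics; ls; python3 - <<'E'
from workcell import *
import cv2
o=get_obs()
print({k:o[k] for k in('t','ee_pos','orientation','ft_force','width')})
for n in('side','top'):
    d=get_image(n); cv2.imwrite(f'pics/{n}0.png',d['pixels'][:,:,::-1]); print(n,d['mtx'],d['view'])
E
```

```text
pics
{'t': 0.0, 'ee_pos': array([151.29107976, 605.82040052, 198.32016236]), 'orientation': array([-1.02793023,  1.3163435 ,  1.02642979]), 'ft_force': array([ 0.56118864, -0.76094851, -0.31715529]), 'width': 88.11229473259193}
side [[440.12893522   0.         314.27381137]
 [  0.         440.12893522 191.44773021]
 [  0.           0.           1.        ]] [[-9.69628451e-01 -2.44350045e-01 -1.06640429e-02  5.20295605e+02]
 [-1.15554689e-01  4.96099639e-01 -8.60541842e-01  2.38797956e+02]
 [ 2.15563866e-01 -8.33173573e-01 -5.09268118e-01  9.60263480e+02]
 [ 0.00000000e+00  0.00000000e+00  0.00000000e+00  1.00000000e+00]]
top [[396.82213783   0.         320.26142132]
 [  0.         396.82213783 202.5629036 ]
 [  0.           0.           1.        ]] [[ 3.10830733e-03 -9.99993579e-01  1.78333403e-03 -1.56027535e+01]
 [-9.88645307e-01 -3.34094662e-03 -1.50230809e-01  5.67488162e+02]
 [ 1.50235802e-01 -1.29612129e-03 -9.88649343e-01  1.18325953e+03]
 [ 0.00000000e+00  0.00000000e+00  0.00000000e+00  1.00000000e+00]]
```

View pics/side0.png

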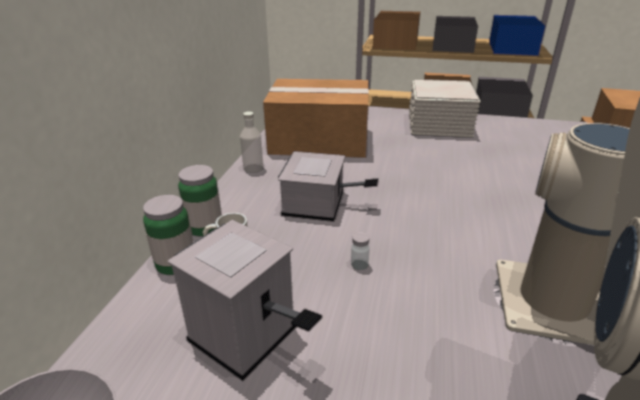

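View pics/top0.png

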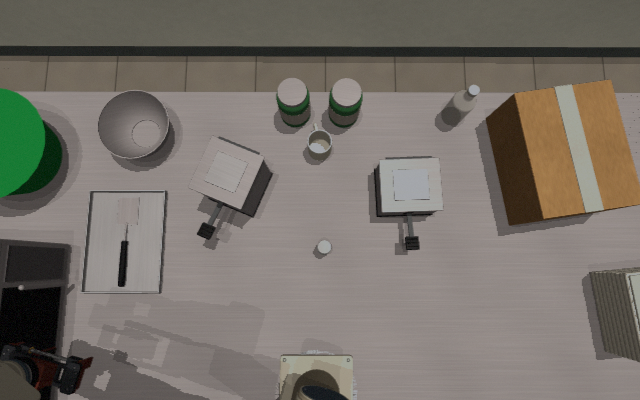

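The tall bin is the left one, at about (230,177) in the top view and (235,290) in the side view. Its pad is at about (206,231) top and (308,319) side. The low bin is on the right. I'll enlarge both views.

```bash
python3 - <<'E'
import cv2,numpy as np
a=cv2.imread('pics/top0.png')[120:260,170:290]; b=cv2.imread('pics/side0.png')[215:375,165:335]
a=cv2.resize(a,None,fx=4,fy=4,interpolation=cv2.INTER_CUBIC); b=cv2.resize(b,None,fx=3.5,fy=3.5,interpolation=cv2.INTER_CUBIC)
cv2.imwrite('pics/tc.png',a);cv2.imwrite('pics/sc.png',b)
E
```

```text
(no output)
```

View pics/tc.png

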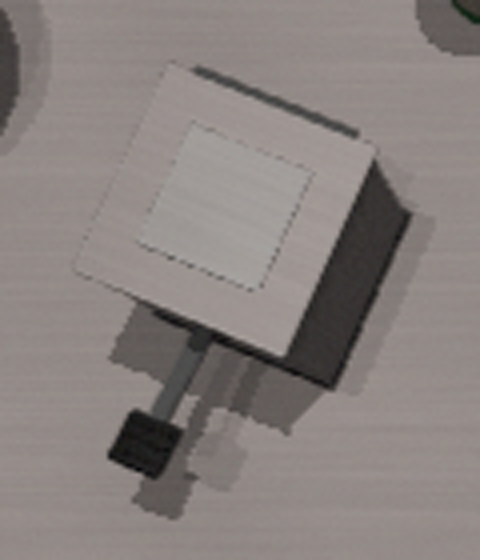

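View pics/sc.png

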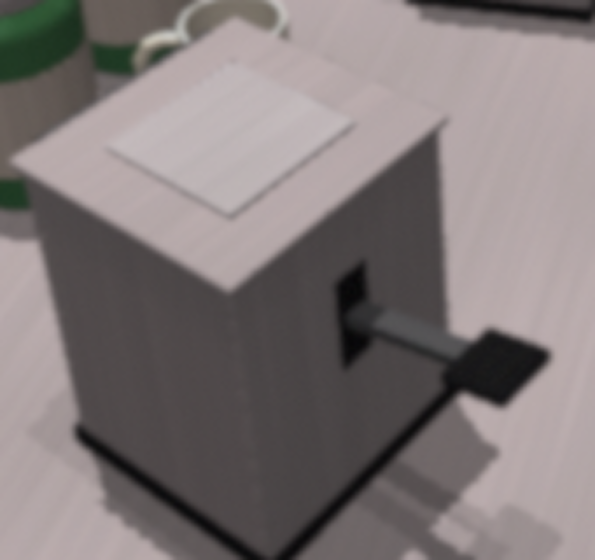

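```bash
cat > h.py <<'E'
import numpy as np
from scipy.spatial.transform import Rotation as R
from workcell import *
def ray(d,u,v):
    V=d['view'];r=V[:3,:3].T@np.linalg.solve(d['mtx'],[u,v,1]);c=-V[:3,:3].T@V[:3,3];return c,r
def onz(d,u,v,z):
    c,r=ray(d,u,v);return c+r*(z-c[2])/r[2]
def tri(*uv):
    A=0;b=0
    for d,u,v in uv:
        c,r=ray(d,u,v);r=r/np.linalg.norm(r);P=np.eye(3)-np.outer(r,r);A=A+P;b=b+P@c
    return np.linalg.solve(A,b)
def proj(d,p):
    q=d['view'][:3,:3]@p+d['view'][:3,3];q=d['mtx']@q;return q[:2]/q[2]
E
python3 - <<'E'
from h import *
np.set_printoptions(precision=1,suppress=True)
T=get_image('top');S=get_image('side')
t=lambda x,y:(170+(x+.5)/4-.5,120+(y+.5)/4-.5)
s=lambda x,y:(165+(x+.5)/3.5-.5,215+(y+.5)/3.5-.5)
print('tri pad',tri((T,*t(145,443)),(S,*s(500,364))))
print('pad z150 top',onz(T,*t(145,443),150),'side',onz(S,*s(500,363),150))
FL,FR,BR,BL=[onz(T,*t(*p),206) for p in((75,270),(285,357),(375,145),(170,62))]
print('lid',FL,FR,BR,BL)
f=[onz(S,*s(*p),206) for p in((232,290),(445,122),(235,20),(15,160))];print('lid side',*f)
m=(FL+FR)/2;b=(BL+BR)/2;n=m-b;n/=np.linalg.norm(n);print('edge',m,'out',n,np.degrees(np.arctan2(n[1],n[0])),np.linalg.norm(FR-FL),np.linalg.norm(m-b))
print('pad pred',m+n*(97-4),m+n*97)
o=get_obs();print(o['t'],R.from_rotvec(o['orientation']).as_matrix())
E
```

```text
tri pad [470.9 306.  144.8]
pad z150 top [471.8 304.8 150. ] side [468.3 310.1 150. ]
lid [583.5 341.1 206. ] [525.  198.1 206. ] [670.8 141.7 206. ] [728.9 283.7 206. ]
lid side [581.8 347.3 206. ] [523.5 209.  206. ] [666.6 147.3 206. ] [724.4 288.2 206. ]
edge [554.3 269.6 206. ] out [-0.9  0.4  0. ] 158.64550231748026 154.55484839384837 156.29500460483476
pad pred [467.7 303.5 206. ] [463.9 304.9 206. ]
0.2 [[-0.  -1.   0.2]
 [-0.   0.2  1. ]
 [-1.   0.  -0. ]]
```

```bash
python3 - <<'E'
from h import *
np.set_printoptions(precision=3,suppress=True)
o=get_obs();M=R.from_rotvec(o['orientation']).as_matrix()
print(M); print('z az',np.degrees(np.arctan2(M[1,2],M[0,2])),'want 68.6')
for z in(198,165):print(M.T@(np.array([470,306.,z])-o['ee_pos'])/10)
E
```

```text
[[-0.    -0.97   0.242]
 [-0.001  0.242  0.97 ]
 [-1.     0.    -0.001]]
z az 75.97221205652443 want 68.6
[  0.08  -38.185 -21.387]
[  3.38  -38.185 -21.384]
```

```bash
python3 -m crank '[[[0,-3.8,-2.1],[0,0,0],0],[[0,-3.8,-2.1],[0,0,0],0],[[0,-3.8,-2.1],[0,0,0],0],[[0,-3.8,-2.1],[0,0,0],0],[[0,-3.8,-2.1],[0,0,0],0]]'
python3 -m crank '[[[0,-3.8,-2.1],[0,0,0],0],[[0,-3.8,-2.1],[0,0,0],0],[[0,-3.8,-2.1],[0,0,0],0],[[0,-3.8,-2.1],[0,0,0],0],[[0,-3.8,-2.1],[7.4,0,0],0]]'
python3 -m crank '[[[0,0,0],[0,0,0],0],[[0,0,0],[0,0,0],0]]'
python3 - <<'E'
from h import *
import cv2
np.set_printoptions(precision=3,suppress=True)
o=get_obs();M=R.from_rotvec(o['orientation']).as_matrix()
print(o['t'],o['ee_pos'],o['ft_force'],o['width'],M); print('z az',np.degrees(np.arctan2(M[1,2],M[0,2])))
print(M.T@(np.array([470,306.,160])-o['ee_pos'])/10)
for n in('side','top'):
    d=get_image(n); cv2.imwrite(f'pics/{n}1.png',d['pixels'][:,:,::-1])
    print(n,proj(d,o['ee_pos']))
    c=d['pixels'][200:390,150:400] if n=='side' else d['pixels'][110:290,130:330]
    cv2.imwrite(f'pics/{n}1c.png',cv2.resize(c,None,fx=3,fy=3,interpolation=cv2.INTER_CUBIC)[:,:,::-1])
E
```

```text
t: 0.82
ee_pos: [311.2, 457.4, 199.1]
orientation: [-1.027, 1.315, 1.027]
ft_force: [0.8, 0.4, 0.4]
width: 41.2
t: 1.45
ee_pos: [470.1, 309.4, 199.0]
orientation: [-0.927, 1.364, 0.927]
ft_force: [0.7, 1.1, 0.2]
width: 0.7
t: 1.7
ee_pos: [468.7, 310.6, 198.8]
orientation: [-0.93, 1.364, 0.93]
ft_force: [-0.1, -0.1, -1.2]
width: 0.7
1.7 [468.748 310.598 198.842] [-0.093 -0.135 -1.179] 0.688563205535136 [[-0.001 -0.931  0.365]
 [-0.     0.365  0.931]
 [-1.     0.001 -0.   ]]
z az 68.61175697484809
[ 3.884 -0.287 -0.381]
side [306.597 296.642]
top [198.444 230.034]
```

View pics/side1c.png

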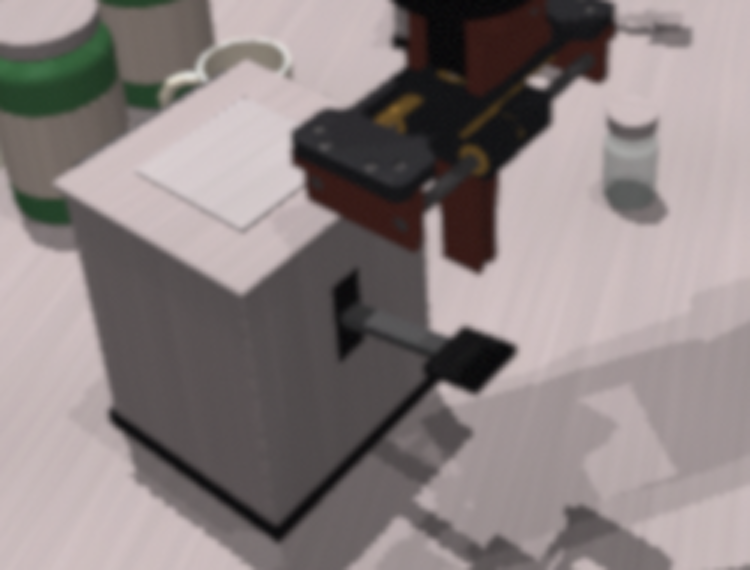

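View pics/top1c.png

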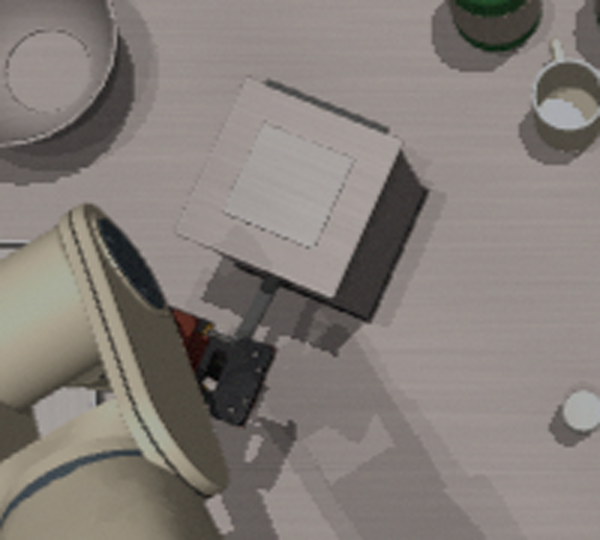

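```bash
python3 - <<'E'
from h import *
import cv2
np.set_printoptions(precision=1,suppress=True)
T=get_image('top');S=get_image('side')
o=get_obs();M=R.from_rotvec(o['orientation']).as_matrix();p=o['ee_pos'];print(p)
print('pad in side pred',proj(S,np.array([471.8,304.8,150])),'seen (307.5,318.7)')
s=lambda x,y:(150+(x+.5)/3-.5,200+(y+.5)/3-.5)
print('end-face corners side')
for y in(-10,10):
  for z in(-14,14): print(y,z,proj(S,p+M@[0,y,z]), 'crop',(proj(S,p+M@[0,y,z])-[150,200])*3+1)
for x,y,z in((-80,37,89),(-80,-37,89),(-80,37,-89),(-80,-37,-89)):
    q=p+M@[x,y,z];print(x,y,z,q,'side crop',(proj(S,q)-[150,200])*3+1,'top crop',(proj(T,q)-[130,110])*3+1)
im=S['pixels'][200:330,250:370]
cv2.imwrite('pics/s2.png',cv2.resize(im,None,fx=6,fy=4.6*1,interpolation=cv2.INTER_CUBIC)[:,:,::-1])
im=np.ascontiguousarray(cv2.resize(S['pixels'][270:330,270:350],None,fx=8,fy=8,interpolation=cv2.INTER_CUBIC)[:,:,::-1])
im=cv2.convertScaleAbs(im,alpha=2)
cv2.imwrite('pics/s3.png',im)
E
```

```text
[468.4 311.3 199. ]
pad in side pred [306.3 315.6] seen (307.5,318.7)
end-face corners side
-10 -14 [306.8 289.3] crop [471.5 268.9]
-10 14 [296.3 299.5] crop [440.  299.5]
10 -14 [316.9 294.3] crop [501.7 283.9]
10 14 [306.5 304.8] crop [470.6 315.4]
-80 37 89 [466.3 407.7 279. ] side crop [415.3 310.6] top crop [ 58.4 355.7]
-80 -37 89 [535.2 380.8 279. ] side crop [290.9 244.7] top crop [ 96.5 272.8]
-80 37 -89 [401.6 241.8 279.1] side crop [623.  110.9] top crop [257.1 435.8]
-80 -37 -89 [470.6 214.9 279. ] side crop [509.   66.1] top crop [293.5 351.3]
```

View pics/s3.png

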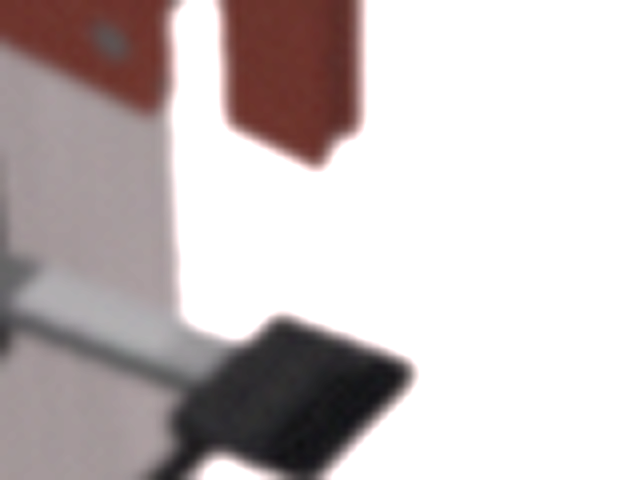

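```bash
python3 -m crank '[[[1.5,-0.3,-0.4],[0,0,0],0],[[1.9,0,0],[0,0,0],0],[[0,0,0],[0,0,0],0]]'
python3 - <<'E'
from h import *
import cv2
np.set_printoptions(precision=1,suppress=True)
T=get_image('top');S=get_image('side')
o=get_obs();print(o['t'],o['ee_pos'],o['ft_force'],proj(S,o['ee_pos']))
im=np.ascontiguousarray(cv2.resize(S['pixels'][250:350,250:370],None,fx=6,fy=6,interpolation=cv2.INTER_CUBIC)[:,:,::-1])
cv2.imwrite('pics/s4.png',cv2.convertScaleAbs(im,alpha=1.6))
im=np.ascontiguousarray(cv2.resize(T['pixels'][190:270,150:250],None,fx=6,fy=6,interpolation=cv2.INTER_CUBIC)[:,:,::-1])
cv2.imwrite('pics/t4.png',cv2.convertScaleAbs(im,alpha=1.6))
E
```

```text
t: 2.28
ee_pos: [469.1, 304.9, 163.0]
orientation: [-0.93, 1.367, 0.93]
ft_force: [-0.2, -0.4, -0.1]
width: 0.2
2.375 [470.3 305.7 164.8] [-0.4  0.1 -0.1] [306.8 309.7]
```

View pics/s4.png

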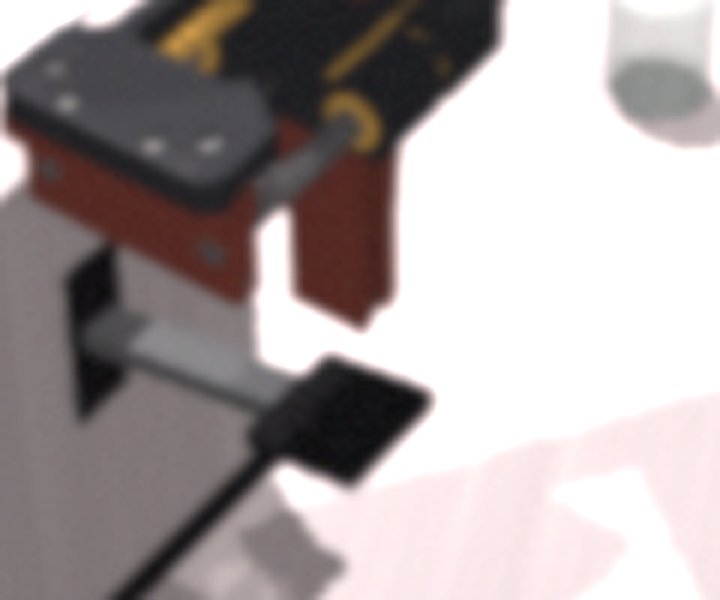

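View pics/t4.png

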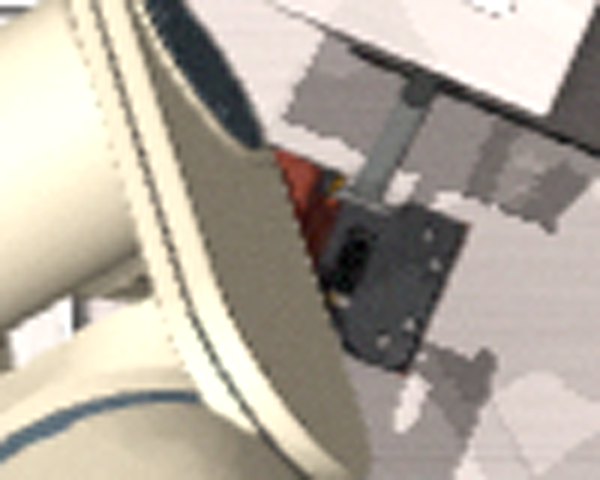

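```bash
python3 -m crank '[[[1.0,0,0],[0,0,0],0],[[0,0,0],[0,0,0],0]]'; python3 -m crank '[[[0.7,0,0],[0,0,0],0],[[0,0,0],[0,0,0],0]]'; python3 -m crank '[[[0.7,0,0],[0,0,0],0],[[0,0,0],[0,0,0],0]]'
python3 - <<'E'
from h import *
import cv2
np.set_printoptions(precision=1,suppress=True)
S=get_image('side')
o=get_obs();print(o['t'],o['ee_pos'],o['ft_force'],proj(S,o['ee_pos']))
im=np.ascontiguousarray(cv2.resize(S['pixels'][200:350,160:370],None,fx=3.5,fy=3.5,interpolation=cv2.INTER_CUBIC)[:,:,::-1])
cv2.imwrite('pics/s5.png',cv2.convertScaleAbs(im,alpha=1.6))
E
```

```text
t: 2.62
ee_pos: [470.2, 305.5, 154.5]
orientation: [-0.93, 1.364, 0.93]
ft_force: [-0.6, 0.5, 0.8]
width: 0.5
t: 2.88
ee_pos: [470.2, 305.5, 147.6]
orientation: [-0.93, 1.364, 0.93]
ft_force: [0.5, 1.0, 0.3]
width: 0.5
t: 3.12
ee_pos: [470.2, 305.5, 140.5]
orientation: [-0.93, 1.364, 0.93]
ft_force: [-0.1, -0.6, -0.2]
width: 0.4
3.175 [470.4 305.6 140.8] [-1.1 -0.3  0.8] [307.1 320.1]
```

View pics/s5.png

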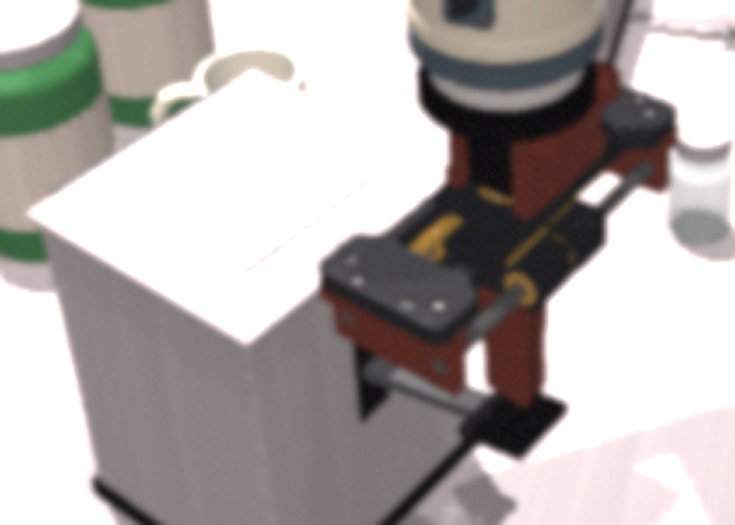

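```bash
python3 -m crank '[[[0.3,0,0.3],[0,0,0],0],[[0,0,0],[0,0,0],0]]'; python3 -m crank '[[[0.5,0,0],[0,0,0],0],[[0,0,0],[0,0,0],0]]'; python3 -m crank '[[[0.5,0,0],[0,0,0],0],[[0,0,0],[0,0,0],0]]'
python3 - <<'E'
from h import *
import cv2
np.set_printoptions(precision=1,suppress=True)
S=get_image('side');T=get_image('top')
o=get_obs();print(o['t'],o['ee_pos'],o['ft_force'],proj(S,o['ee_pos']))
im=np.ascontiguousarray(cv2.resize(S['pixels'][200:350,160:370],None,fx=3.5,fy=3.5,interpolation=cv2.INTER_CUBIC)[:,:,::-1])
cv2.imwrite('pics/s6.png',cv2.convertScaleAbs(im,alpha=1.6))
im=np.ascontiguousarray(cv2.resize(T['pixels'][130:270,130:290],None,fx=4,fy=4,interpolation=cv2.INTER_CUBIC)[:,:,::-1])
cv2.imwrite('pics/t6.png',cv2.convertScaleAbs(im,alpha=1.6))
E
```

```text
t: 3.42
ee_pos: [471.7, 308.7, 137.9]
orientation: [-0.93, 1.363, 0.93]
ft_force: [-0.2, 0.5, -0.3]
width: 0.5
t: 3.68
ee_pos: [471.3, 308.3, 132.6]
orientation: [-0.93, 1.364, 0.93]
ft_force: [0.6, -0.3, 0.4]
width: 0.5
t: 3.92
ee_pos: [471.8, 308.7, 128.1]
orientation: [-0.929, 1.363, 0.929]
ft_force: [0.3, 0.3, 4.0]
width: 0.5
4.025 [471.9 308.6 128.4] [-0.4 -0.4  4.2] [305.9 326.5]
```

View pics/s6.png

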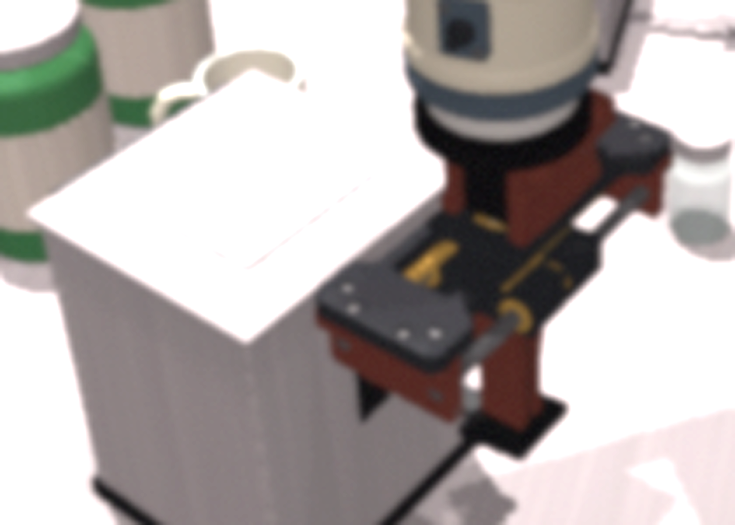

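View pics/t6.png

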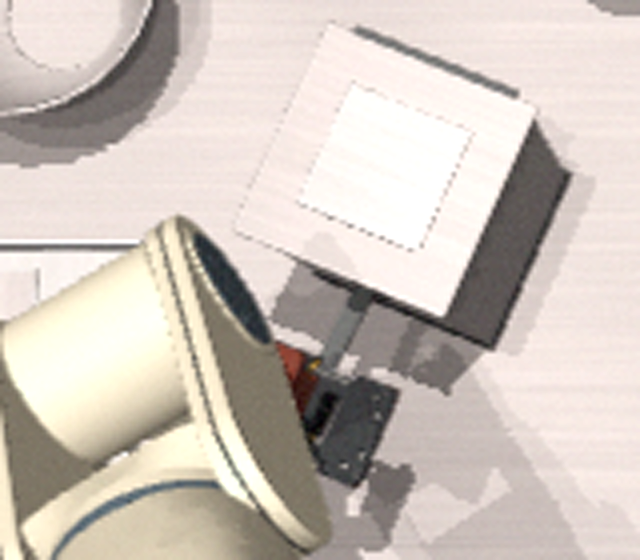

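```bash
python3 -m crank '[[[0.8,0,0],[0,0,0],0],[[0.8,0,0],[0,0,0],0]]'; python3 -m crank '[[[0.7,0,0],[0,0,0],0],[[0.6,0,0],[0,0,0],0]]'; python3 -m crank '[[[0.5,0,0],[0,0,0],0],[[0,0,0],[0,0,0],0]]'
python3 - <<'E'
from h import *
import cv2
S=get_image('side')
o=get_obs();print(o['t'],o['ee_pos'],o['ft_force'])
cv2.imwrite('pics/s7.png',S['pixels'][:,:,::-1])
E
```

```text
t: 4.28
ee_pos: [471.4, 309.0, 112.6]
orientation: [-0.928, 1.363, 0.93]
ft_force: [-5.1, 2.5, 7.1]
width: 0.2
t: 4.53
ee_pos: [471.2, 309.0, 99.4]
orientation: [-0.928, 1.363, 0.93]
ft_force: [-3.8, 2.3, 7.0]
width: 0.4
t: 4.78
ee_pos: [471.5, 308.8, 94.2]
orientation: [-0.929, 1.363, 0.93]
ft_force: [-1.7, 1.4, 4.2]
width: 0.8
4.825 [471.48717165 308.84939324  94.3018409 ] [-3.50492815  2.58503817  5.30081553]
```

View pics/s7.png

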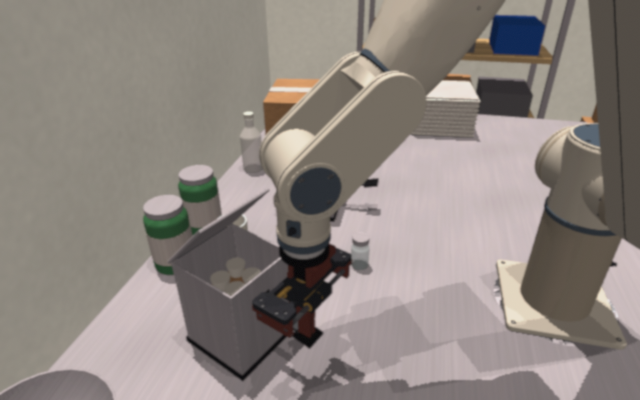

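```bash
python3 -m crank '[[[0.3,0,0],[0,0,0],0],[[0,0,0],[0,0,0],0]]'; python3 -m crank '[[[0.3,0,0],[0,0,0],0],[[0,0,0],[0,0,0],0]]'
```

```text
t: 5.08
ee_pos: [471.7, 308.7, 91.3]
orientation: [-0.929, 1.363, 0.93]
ft_force: [-2.4, 2.2, 4.9]
width: 0.4
t: 5.32
ee_pos: [472.0, 308.6, 88.3]
orientation: [-0.929, 1.362, 0.929]
ft_force: [-1.5, 1.5, 4.1]
width: -0.0
```

```bash
python3 -m crank '[[[0.2,0,0],[0,0,0],0],[[0,0,0],[0,0,0],0]]'
```

```text
t: 5.58
ee_pos: [472.2, 308.6, 86.7]
orientation: [-0.93, 1.362, 0.929]
ft_force: [-1.2, 0.6, 7.9]
width: 0.8
```

```bash
python3 -m crank '[[[0.1,0,0],[0,0,0],0],[[0,0,0],[0,0,0],0]]'; python3 - <<'E'
from h import *
import cv2
S=get_image('side');o=get_obs();print(o['t'],o['ee_pos'],o['ft_force'])
cv2.imwrite('pics/s8.png',cv2.resize(S['pixels'][170:380,130:370],None,fx=2.8,fy=2.8,interpolation=cv2.INTER_CUBIC)[:,:,::-1])
T=get_image('top')
cv2.imwrite('pics/t8.png',cv2.resize(T['pixels'][110:270,130:310],None,fx=3.5,fy=3.5,interpolation=cv2.INTER_CUBIC)[:,:,::-1])
E
```

```text
t: 5.82
ee_pos: [472.3, 308.7, 86.5]
orientation: [-0.93, 1.362, 0.929]
ft_force: [-3.4, -0.5, 15.0]
width: 0.4
5.875 [472.31035531 308.68058875  86.5197523 ] [-2.4733785  -0.94564657 14.28207096]
```

View pics/s8.png

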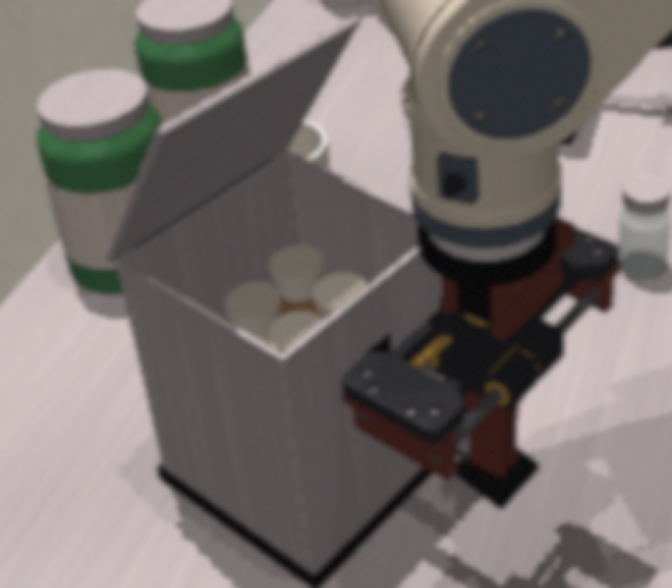

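View pics/t8.png

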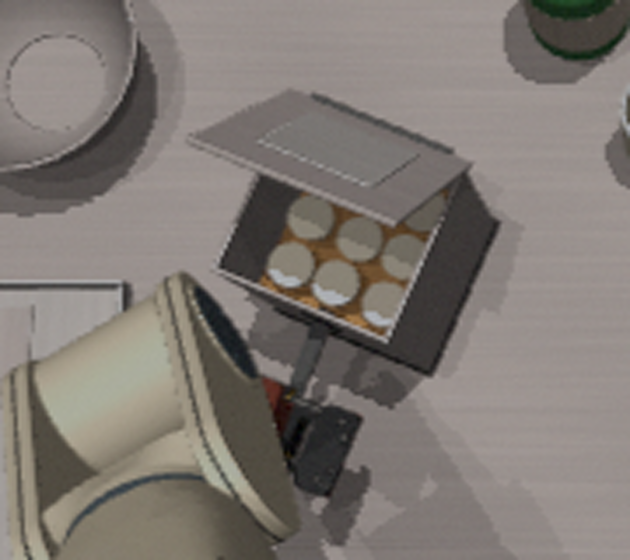

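```bash
python3 -m crank '[[[0.1,0,0],[0,0,0],0],[[0,0,0],[0,0,0],0],[[0,0,0],[0,0,0],0],[[0,0,0],[0,0,0],0],[[0,0,0],[0,0,0],0]]'
python3 - <<'E'
from h import *
np.set_printoptions(precision=1,suppress=True)
S=get_image('side');T=get_image('top')
F=[np.array(p) for p in((583.,343,206),(525,200,206))];n=np.array([-.931,.365,0])
for a in(0.8,.9,1.0):
    for f in F:
        p=f-n*154*(1-np.cos(a))+[0,0,154*np.sin(a)]
        print(a,'s8',(proj(S,p)-[130,170])*2.8,'t8',(proj(T,p)-[130,110])*3.5)
E
```

```text
t: 6.55
ee_pos: [472.4, 308.7, 86.3]
orientation: [-0.929, 1.361, 0.929]
ft_force: [-5.6, -2.1, 22.5]
width: 0.5
0.8 s8 [199.4 163.8] t8 [177.5 179.2]
0.8 s8 [389.4  46.5] t8 [380.7 261.9]
0.9 s8 [182.1 141.2] t8 [179.4 160.2]
0.9 s8 [374.3  27.2] t8 [384.4 243.5]
1.0 s8 [163.9 120. ] t8 [182.5 140.2]
1.0 s8 [358.2   9.2] t8 [389.1 223.9]
```

```bash
python3 -m crank '[[[0,0,0],[0,0,0],0],[[0,0,0],[0,0,0],0],[[0,0,0],[0,0,0],0],[[0,0,0],[0,0,0],0],[[0,0,0],[0,0,0],0]]';python3 -m crank '[[[0,0,0],[0,0,0],0],[[0,0,0],[0,0,0],0],[[0,0,0],[0,0,0],0],[[0,0,0],[0,0,0],0],[[0,0,0],[0,0,0],0]]';python3 -m crank '[[[0,0,0],[0,0,0],0],[[0,0,0],[0,0,0],0],[[0,0,0],[0,0,0],0],[[0,0,0],[0,0,0],0],[[0,0,0],[0,0,0],0]]'
python3 -m crank '[[[0,0,0],[0,0,0],0],[[-3,0,0],[0,0,0],0],[[-5,0,0],[0,0,0],0],[[-5,0,0],[0,0,0],0],[[0,0,0],[0,0,0],0]]'
```

```text
t: 7.28
ee_pos: [472.4, 308.8, 86.3]
orientation: [-0.93, 1.361, 0.929]
ft_force: [-5.0, -2.1, 22.3]
width: 0.2
t: 7.9
ee_pos: [472.4, 308.7, 86.3]
orientation: [-0.93, 1.361, 0.929]
ft_force: [-5.2, -2.8, 23.0]
width: 0.4
t: 8.52
ee_pos: [472.4, 308.7, 86.3]
orientation: [-0.929, 1.361, 0.929]
ft_force: [-5.8, -2.6, 23.1]
width: 0.1
t: 9.15
ee_pos: [473.8, 309.4, 217.9]
orientation: [-0.929, 1.356, 0.928]
ft_force: [-0.3, 0.3, 0.1]
width: 0.3
```

```bash
python3 -m crank '[[[0,4,0],[0,0,0],0],[[0,5,0],[0,0,0],0],[[0,5,0],[0,0,0],0],[[0,0,0],[0,0,0],0],[[0,0,0],[0,0,0],0]]';python3 -m crank '[[[0,0,0],[0,0,0],0],[[0,0,0],[0,0,0],0],[[0,0,0],[0,0,0],0],[[0,0,0],[0,0,0],0],[[0,0,0],[0,0,0],0]]';python3 -m crank '[[[0,0,0],[0,0,0],0],[[0,0,0],[0,0,0],0],[[0,0,0],[0,0,0],0],[[0,0,0],[0,0,0],0],[[0,0,0],[0,0,0],0]]'
python3 - <<'E'
from h import *
import cv2
S=get_image('side');o=get_obs();print(o['t'],o['ee_pos'],o['ft_force'])
cv2.imwrite('pics/s9.png',S['pixels'][:,:,::-1])
T=get_image('top')
cv2.imwrite('pics/t9.png',T['pixels'][:,:,::-1])
c=T['pixels'][120:260,170:290];cv2.imwrite('pics/t9c.png',cv2.resize(c,None,fx=4,fy=4,interpolation=cv2.INTER_CUBIC)[:,:,::-1])
c=S['pixels'][215:375,165:335];cv2.imwrite('pics/s9c.png',cv2.resize(c,None,fx=3.5,fy=3.5,interpolation=cv2.INTER_CUBIC)[:,:,::-1])
a=cv2.imread('pics/side0.png').astype(int);d=np.abs(a-S['pixels'][:,:,::-1]).max(2)
print('diff lid',d[230:300,170:260].max(),'low bin',d[150:215,275:345].max())
E
```

```text
t: 9.78
ee_pos: [341.3, 359.3, 213.3]
orientation: [-0.931, 1.364, 0.93]
ft_force: [-0.3, -0.2, 0.3]
width: 0.5
t: 10.4
ee_pos: [341.4, 359.6, 214.1]
orientation: [-0.929, 1.363, 0.929]
ft_force: [0.5, 0.5, 0.5]
width: 0.7
t: 11.02
ee_pos: [341.3, 359.7, 214.1]
orientation: [-0.93, 1.363, 0.93]
ft_force: [-0.1, -0.4, -0.4]
width: 0.7
11.075 [341.31867433 359.65518591 214.07900922] [ 0.89865257 -0.37705319 -0.07683722]
diff lid 32 low bin 32
```

View pics/s9.png

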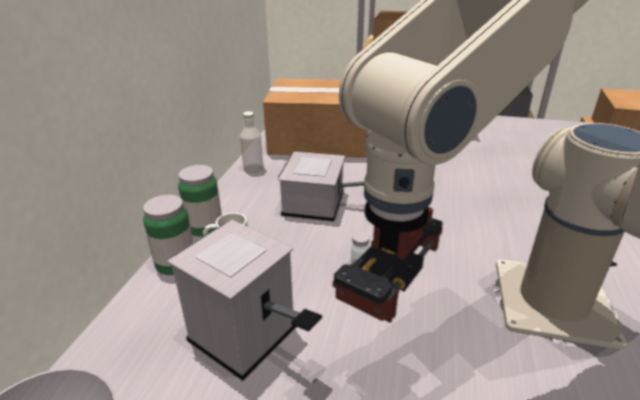

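View pics/s9c.png

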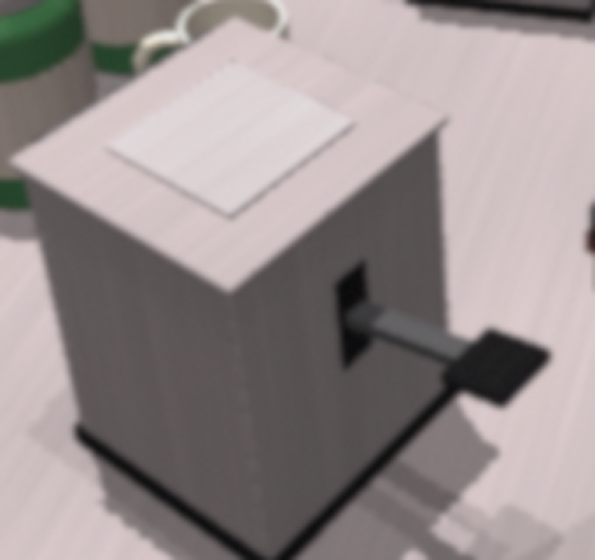

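View pics/t9.png

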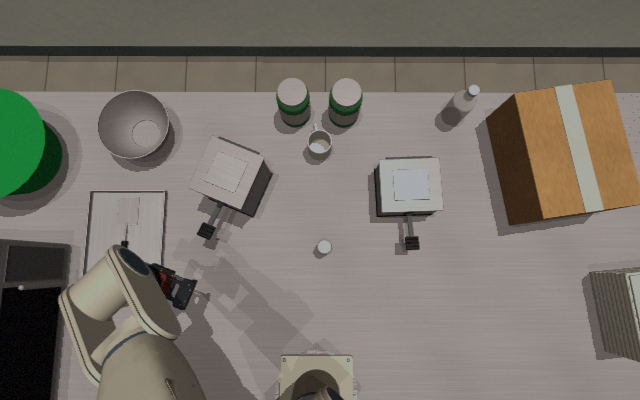

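The tall lid is fully shut, with its corners at the same pixels as at the start: (232,290) and (445,122) in the crop. The pad is back at (498,365), the low bin is untouched, and the arm is clear of everything.

```bash
python3 -c "
from workcell import *
print(close_job())"
```

```text
the job is handed in; nothing more can be done
None
```

There are portion pots left in the tall bin, which is the left-hand one: at least seven were visible with the lid up.

- **Lever and lid:** I pressed the lever pad with the closed fingertips down to its hard stop. The force rose from about 5 N to 23 N there. In both cameras the lid's front corners matched the predicted fully raised position (1.0 rad) to within about 4 pixels.
- **Hold and release:** I held it up for about 3 s (t ≈ 5.6 to 8.65 s), then lifted straight off and backed away. The job took about 11 s of the 40 s allowed.
- **Last checks:** The tall lid and lever are back at their starting pixel positions. The low bin looks unchanged and shut, and the wrist force reads about zero with the arm clear of everything. Comparing the side view with the first picture showed only small differences on both bins (at most 32 of 255). I did not look into these further.

**Disagreements:**
- The fingertips touched the pad about 20 mm lower, by the reported tool position, than the 150 mm given. The side picture also showed them ending higher than reported, so I went by force and pictures instead.
- The two cameras differed by about 5 mm on where the pad was.

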